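Put the display turntable in gear and face the house forward

ROBOT

A 6-joint arm with a two-finger parallel gripper is mounted at the origin on a cart in front of the work surface, level with it; the furniture and walls round the work are solid. World frame = base frame: x ahead of the robot, y to its left, z up, the work surface at z = 0. Lengths are in m, angles in rad, forces in N, time in s.
With the tool pointing down it reaches from about 0.225 to 0.875 m from the base axis. Payload 3.4 kg.
Tool frame: the origin (TCP) lies midway between the tips of the shut fingers; the grasp point (between the pads) lies 19 mm behind it (pinch_z is the distance from the TCP to the grasp point, in m); z points along the fingers, y is the line along which they close (so a half turn about z gives the same grasp; the last joint's range is limited). The gripper opens to 85 mm and grips with 20 to 120 N. Pads are 22 mm wide; open, the fingers measure 114 mm over their backs; the gripper's body (76 mm by 85 mm) begins 54 mm behind the grasp point. The pads swing forward as they close: fully open they stand 13 mm farther back than shut.
Start: joints at [-1.368, 0.276, 1.505, -0, 1.361, -0.121], TCP at [0.183, -0.545, 0.231] pointing down, gripper open.
Joint ranges: [-2.89, 2.89], [-0.75, 2.08], [0.22, 2.7], [-1.18, 4.32], [0.11, 2.71], [-2.7, 2.7]. Speed limits (rad/s): [2.57, 2.57, 3.14, 3.14, 3.14, 3.14].

INTERFACE

Orientations are given as a unit quaternion [w, x, y, z].
In Python, from rig import get_state, get_image, sign_off, pinch_z gives the robot as it stands.
- The arm moves only by the tool send_rows, never from a script. Its argument "steps" is one flat list of numbers, 5 for each row, row after row: the gripper's target within -1 to 1 (fully open at 1, half-way at 0, shut at -1), then the shift along the tool's x, y, z in cm, then the turn about the tool's z in degrees. In form: [gripper, x, y, z, roll, gripper, x, y, z, roll, ...]. A call has 1 to 12 rows; each row shifts and turns the commanded pose from where the row before left it, along the tool's axes as they then stand; what a row does not reach is not made up. A row lasts 1/10 s, in which the tool goes at most 50 mm and 8.59 degrees, less where a joint would pass 70% of its speed; a pose out of reach is approached as far as the arm can. A call is refused whole if a number of a shift passes 5 or a number of a turn 8.59, either way. A call with a gripper value outside its range is refused whole. The fingers move at their own pace and stop on an object; "newtons" is the grip in N (left out, the last holds). Time passes only in rows, so rows that do not move let the fingers close. It gives the time, the measured TCP pose, the force, the opening and the grip force at its end, in the units of the state.
- get_state(): the state, without advancing time (a new reading comes with each control period).
- get_image(name): name is "scene" or "top" or "wrist"; returns a dict with "color" (480x640x3 uint8, red, green, blue), "mtx" (3x3 intrinsics, pixels), "k1" (the pictures are not rectified: a ray, as slopes to the right and down, at radius r is drawn at 1 + k1 r^2 times it, then the intrinsics apply), "T" (4x4, takes a point from camera to world coordinates); the wrist camera has in their place "mount" (4x4, takes a point from camera to tool coordinates, whose origin is the TCP and whose axes are the flange's). Camera axes: x right, y down, z forward; pixel columns grow to the right and rows downward; lengths in m; the calibration is good to about 2 mm. A picture is of the moment at which its call begins: read the wrist's pose just before it. There is no depth.
- sign_off(): hands the job in; it is judged then, once.
The state is a dict: "clock": time; "qpos": joint angles; "qd": joint speeds; "effort": joint torques, N m; "position": TCP position; "ee_rot": TCP orientation; "contact_force": force on the tool from outside, world axes, zero at the start; "moment": the same for the moment, N m; "width": finger opening in m; "gripper_force": force on a finger pad.
Only numpy, scipy, OpenCV 4.12 (cv2) and the standard library are available. Lean on these libraries where they do the work, as an engineer would, in place of code of your own. Each camera call takes 0.05 s, during which the arm holds its last target. There are 200 camera calls.

TASK

The drive of the little display turntable is out of gear and the white house standing on it looks off to the side. Ease the black knob down gently, rocking it round until you feel the teeth drop into mesh and the knob is fully home (the teeth are plastic, so never force them), then turn the knob until the windowed front of the house squarely faces the front of the unit, the long side nearest you. Turn the house by the knob only: do not touch the house or its turntable, leave the knob in gear, and leave the spool, tape roll and tealight where they are.

Things in the scene. Friction and masses are not known exactly. Their poses are not given: they have to be found in the camera images.
- turn_unit: Fixed pale wooden case of the display turntable, 140 x 300 mm and 34 mm high. Origin: centre of its underside; its own x points away from the front long side (front is own -x), own y towards the turntable end, z up. It stands at a yaw within 20 degrees of square to the robot.
- table_centre (a point): Centre of the top face of the turntable, a plain pale wooden disc of 124 mm diameter at own y = +80 mm of the case, top face 47 mm above the desk. Axes as the case. The disc has no mark; it is driven only through the gear.
- knob_top (a point): Centre of the top of the black round fluted knob at own y = -100 mm of the case: 36 mm diameter, head 32 mm tall below this point, on a 14 mm stem, then a collar 23 mm in radius and 6 mm high on the case. Top is 96 mm above the desk out of gear, 84 mm in gear. The knob turns without limit about the vertical and slides straight up and down; this point does not turn with it.
- knob_shift (a joint): How far the knob is pushed down: 0 = out of gear (as it starts), 0.012 m = fully home, in gear, against its stop. Friction of about 2.5 N keeps it wherever it is left; its weight of 1.5 N helps it down. Out of gear the knob turns freely. In gear there is about 12 degrees of play, then the turntable turns the same way as the knob, 2 degrees for each degree of the knob.
- knob_post: Fixed bearing that carries the knob and its 4 hidden round teeth; origin under the knob, at the underside of the case. The teeth mesh at every quarter turn of the knob, within about 6 degrees either way. At the start they never face the gaps: it takes 16 to 74 degrees of turning, in either direction, to find them.
- drive_case: Fixed part in the case that carries the 4 hidden drive teeth; origin under the knob. Between 3 and 9 mm down (it differs each time) the knob's teeth stand on these and stop it stiffly (under 1 mm of give at 10 N). Pressed lightly (under about 10 N) they slide over one another; harder, they drag the drive round. More than 18 N between them before they mesh breaks them.
- turntable: The disc under the house, 124 mm diameter, 10 mm thick, origin at the centre of its underside, 37 mm above the desk.
- little_house: Loose white house ornament standing upright near the centre of the turntable, 55 (own x) x 64 (own y) x 134 mm high, 0.10 to 0.2 kg. Origin: centre of its underside; its windowed front looks along own -x. At the start it is turned 50 to 130 degrees clockwise (seen from above) from facing the front; it is to end with own x along the case's own x.
- house_front (a point): Point on the front wall of the house, 27.5 mm from its middle and 50 mm above its underside.
- spool: Loose thread spool, 28 mm diameter, 36 mm high, standing on the desk behind the case; origin at the centre of its underside.
- tape_roll: Loose roll of paper tape lying on the desk in front of the case, 43 mm diameter, 15 mm high; origin at the centre of its underside.
- tealight: Loose tealight on the desk beside the knob end of the case, 39 mm diameter, 19 mm high; origin at the centre of its underside.
Mind the look-alikes: they are no part of the job. Leave any blue or turquoise look-alike of the little_house alone.

How it is judged:
By the outcome, as a careful person would: the job done as asked, in the order asked, and still so for the second after the job is handed in, with the robot touching nothing.
It also fails if it takes over 45 s, if anything falls off the work surface, if the arm or the gripper's body presses on something with over 40 N, if the wrist force passes 120 N, or if a joint passes its speed limit or range.

## Working session

There is one attempt and no reset: what is moved stays moved. The work goes in short steps, Python scripts to look and compute and a tool call to move; the robot and the scene stay as the last step left them, time stands still between calls to the robot, and variables do not carry over. Pictures are saved under pics/ and viewed, at most 10 in all, crops included, and the job is handed in when it is done.

Besides the shell and the picture viewer there is one more tool, called after "Emit:" as name(argument=value, ...), one argument or row to a line, values as JSON. send_rows: Moves the arm, as the interface text tells. Its arguments: {"type":"object","properties":{"steps":{"type":"array"},"newtons":{"type":"number"}},"required":["steps"]}

```bash
mkdir -p pics; ls
python3 - <<'E'
from rig import *
import cv2
print(get_state(), pinch_z)
for n in ("scene","top"):
    d=get_image(n); cv2.imwrite(f"pics/{n}0.png",d["color"][...,::-1]); print(n,d["mtx"].tolist(),d["k1"],d["T"].round(4).tolist())
E
```

```text
pics
{'clock': 0.0, 'qpos': array([-1.36801726e+00,  2.76614542e-01,  1.50613420e+00, -2.44767299e-05,
        1.36069277e+00, -1.21008788e-01]), 'qd': array([ 1.96393938e-03, -2.60400575e-04, -6.85028877e-04,  2.50852053e-05,
       -9.54365619e-04,  3.42279598e-04]), 'effort': array([-1.88782642e-04, -4.16778553e+01, -2.45807004e+01, -1.62004071e-04,
        1.13190670e-02, -2.69476942e-05]), 'position': array([ 0.182817  , -0.54460854,  0.23042814]), 'ee_rot': array([-9.23167350e-04,  9.86922941e-01,  1.61190120e-01, -4.97417516e-05]), 'contact_force': array([-0.12189347,  0.00330402,  0.56509529]), 'moment': array([-0.01790293, -0.00988178,  0.0094623 ]), 'gripper_force': 0.0, 'width': 0.0851204348707163} 0.0187
scene [[591.1863124530698, 0.0, 321.4310977636668], [0.0, 591.1863124530698, 240.1269009513328], [0.0, 0.0, 1.0]] -0.20245532912387337 [[0.5528, -0.3456, 0.7583, -0.2492], [-0.8333, -0.2405, 0.4978, -0.5435], [0.0103, -0.907, -0.4209, 0.5414], [0.0, 0.0, 0.0, 1.0]]
top [[512.9796390471487, 0.0, 313.65247595362723], [0.0, 512.9796390471487, 237.3874872178169], [0.0, 0.0, 1.0]] -0.0036964852484047883 [[-0.0108, -0.9864, 0.1642, 0.4188], [-0.9999, 0.0098, -0.0071, -0.0015], [0.0054, -0.1643, -0.9864, 0.9719], [0.0, 0.0, 0.0, 1.0]]
```

View pics/scene0.png

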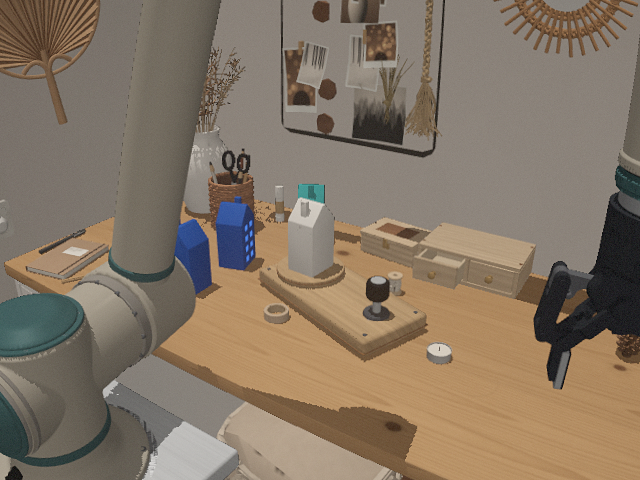

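View pics/top0.png

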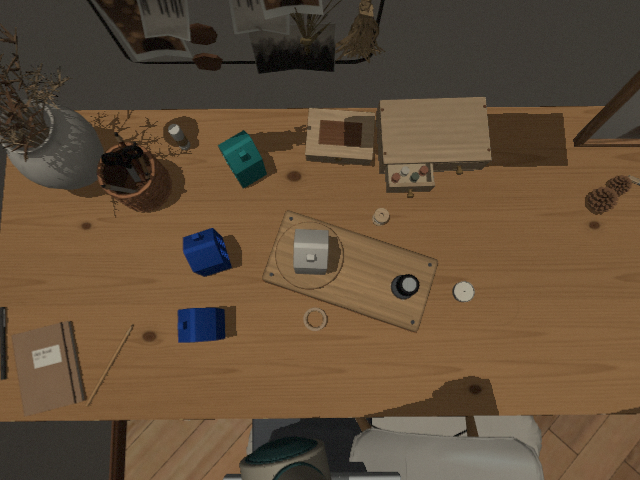

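Top: the white house is at (311,250) on the disc, and the knob at (407,286). The blue houses at (207,252) and (201,324) and the turquoise one at (243,158) stand off the unit, so they are look-alikes. The white one on the turntable fits. I'll confirm it in an enlarged crop.

```bash
cat > h.py <<'E'
import numpy as np, cv2
from rig import *
def ray(d,uv,T=None):
    T=d["T"] if T is None else T
    K=d["mtx"]; p=(np.asarray(uv,float)-K[:2,2])/[K[0,0],K[1,1]]
    q=p.copy()
    for _ in range(30): q=p/(1+d["k1"]*(q@q))
    return T[:3,3], T[:3,:3]@np.r_[q,1]
def at(d,uv,z,T=None):
    o,v=ray(d,uv,T); return o+v*(z-o[2])/v[2]
def proj(d,P,T=None):
    T=d["T"] if T is None else T
    c=(np.asarray(P)-T[:3,3])@T[:3,:3]; q=c[:2]/c[2]
    q=q*(1+d["k1"]*(q@q)); return q*[d["mtx"][0,0],d["mtx"][1,1]]+d["mtx"][:2,2]
E
python3 - <<'E'
from h import *
a=get_image("top"); s=get_image("scene")
A=cv2.resize(a["color"][200:340,255:445],None,fx=4,fy=4,interpolation=cv2.INTER_CUBIC)
S=cv2.resize(s["color"][180:365,250:435],None,fx=3,fy=3,interpolation=cv2.INTER_CUBIC)
cv2.imwrite("pics/topc.png",A[...,::-1]); cv2.imwrite("pics/scenec.png",S[...,::-1])
c=[at(a,p,.034) for p in [(289,212),(437,262),(415,330),(264,280)]]
for x in c: print(x.round(4))
print([np.linalg.norm(c[i]-c[(i+1)%4]).round(3) for i in range(4)])
print("knob",at(a,(408.5,285),.096), at(s,(377,280),.096))
E
```

```text
[0.6235 0.0374 0.034 ]
[ 0.5267 -0.2348  0.034 ]
[ 0.404  -0.1889  0.034 ]
[0.4969 0.0834 0.034 ]
[np.float64(0.289), np.float64(0.131), np.float64(0.288), np.float64(0.135)]
knob [ 0.48064547 -0.16870067  0.096     ] [ 0.47905982 -0.17057206  0.096     ]
```

View pics/topc.png

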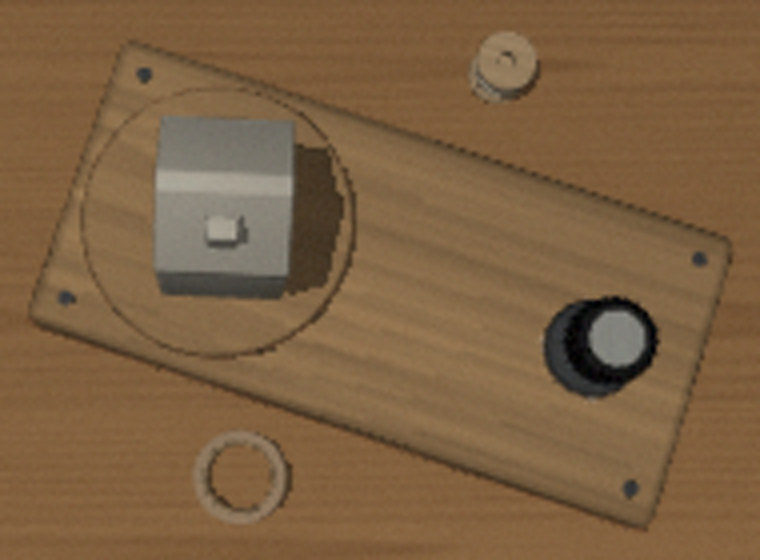

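View pics/scenec.png

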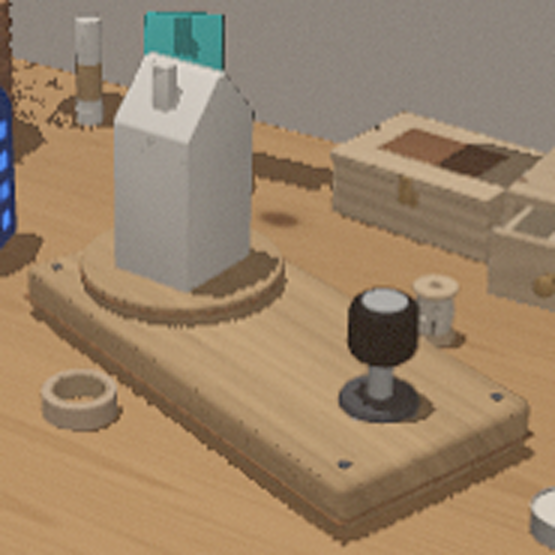

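The white house on the disc is confirmed as the target. No windows show on its robot-side or right walls, so its front looks left (+y). Its ridge runs along world y in the top crop, from (160,182) to (294,180). The case yaw is about -19°, so the house needs about 70° counter-clockwise. The knob axis from three estimates is (0.480, -0.170). I'm moving above it.

Emit:
send_rows(
  steps=[1,3.3,-2.15,0,0,1,3.3,-2.15,0,0,1,3.3,-2.15,0,0,1,3.3,-2.15,0,0,1,3.3,-2.15,0,0,1,3.3,-2.15,0,0,1,3.3,-2.15,0,0,1,3.3,-2.15,0,0,1,3.3,-2.15,0,0,1,3.3,-2.15,0,0,1,3.3,-2.15,0,0,1,3.3,-2.15,0,0],
  newtons=30,
)

```text
clock: 1.4
position: [0.477, -0.1731, 0.2313]
ee_rot: [0.0, 0.987, 0.161, 0.0]
contact_force: [1.0, -0.8, -0.1]
width: 0.0855
gripper_force: 0.0
```

Emit:
send_rows(
  steps=[1,0,0,2,0,1,0,0,2,0,1,0,0,0,0,1,0,0,0,0],
)

```text
clock: 1.8
position: [0.4762, -0.1745, 0.1913]
ee_rot: [-0.0, 0.987, 0.161, -0.0]
contact_force: [1.0, 0.7, 0.3]
width: 0.0853
gripper_force: 0.0
```

Run:
```python
from h import *
from scipy.spatial.transform import Rotation as R
s=get_state(); d=get_image("wrist")
q=s["ee_rot"]; M=np.eye(4); M[:3,:3]=R.from_quat(q[[1,2,3,0]]).as_matrix(); M[:3,3]=s["position"]
T=M@d["mount"]; print(s["position"],q,s["qpos"],s["contact_force"],d["k1"])
print(d["mount"].round(3).tolist())
print("knob pred px",proj(d,[.480,-.170,.096],T))
cv2.imwrite("pics/w1.png",d["color"][...,::-1]); np.savez("w1.npz",T=T,mtx=d["mtx"],k1=d["k1"])
```

```text
[ 0.47618308 -0.17454832  0.19129856] [-1.70933350e-04  9.86924932e-01  1.61180214e-01 -2.97970934e-04] [-4.88553321e-01  2.01613127e-01  1.71070442e+00 -9.42210890e-05
  1.22995638e+00  7.58501741e-01] [0.99886875 0.74289265 0.29670092] -0.0031359986363885596
[[-0.0, -0.955, -0.296, 0.076], [1.0, -0.001, 0.001, 0.001], [-0.001, -0.296, 0.955, -0.143], [0.0, 0.0, 0.0, 1.0]]
knob pred px [315.367962   238.14189643]
```

View pics/w1.png

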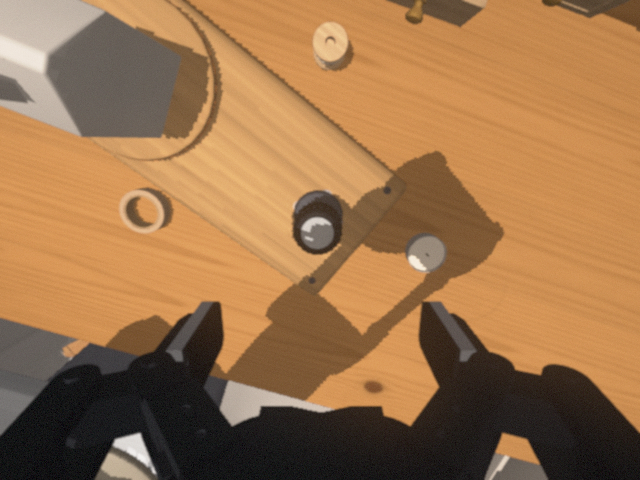

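The wrist view shows the knob top at about (318,230). The spool at (330,45), the tape roll at (143,211) and the tealight at (426,253) are all well clear.

Run:
```python
from h import *
z=np.load("w1.npz"); d={"mtx":z["mtx"],"k1":float(z["k1"])}
T=z["T"]
im=cv2.imread("pics/w1.png")
g=cv2.cvtColor(im,cv2.COLOR_BGR2GRAY)
m=(g<70).astype(np.uint8); m[:180]=0;m[260:]=0;m[:,:285]=0;m[:,350:]=0
ys,xs=np.nonzero(m); print(xs.min(),xs.max(),ys.min(),ys.max())
m2=((g>90)&(im[...,0].astype(int)>im[...,2].astype(int)-25)).astype(np.uint8); m2[:205]=0;m2[255:]=0;m2[:,:298]=0;m2[:,338:]=0
n,l,st,c=cv2.connectedComponentsWithStats(m2); print(st,c)
for p in [(318,230),(317,232)]:
    w=at(d,p,.096,T); x=w-z["T"][:3,3]
    print(w)
    M=T
    e=w[:2]-[.4762,-.1745]; a=np.deg2rad(18.55)
    print("tool dx,dy cm",100*(e@[np.cos(a),np.sin(a)]),100*(e@[np.sin(a),-np.cos(a)]))
```

```text
294 341 196 253
[[     0      0    640    480 306334]
 [   298    205      6      6     21]
 [   301    216     33     33    845]] [[319.50926766 239.52327851]
 [299.66666667 206.66666667]
 [316.63313609 231.87692308]]
[ 0.48651806 -0.16987871  0.096     ]
tool dx,dy cm 1.1252178393934469 -0.10986959195450835
[ 0.48484362 -0.16966261  0.096     ]
tool dx,dy cm 0.9733477209515959 -0.18362564182608923
```

Run:
```python
from h import *
for n,f,box in (("top","pics/top0.png",(395,270,425,300)),("scene","pics/scene0.png",(362,272,394,290))):
    d=get_image(n); im=cv2.imread(f).astype(int); x0,y0,x1,y1=box
    c=im[y0:y1,x0:x1]; m=((c.min(2)>95)&(abs(c[...,0]-c[...,2])<40)).astype(np.uint8)
    k,l,st,ce=cv2.connectedComponentsWithStats(m); i=1+st[1:,4].argmax(); p=ce[i]+[x0,y0]
    print(n,p,st[i],at(d,p,.096))
    if n=="top":
        h=im.min(2)
        b=((c.max(2)<45)).astype(np.uint8); ys,xs=np.nonzero(b); print("black",xs.min()+x0,xs.max()+x0,ys.min()+y0,ys.max()+y0)
    # corners lines residual: predicted projections of unit corners
    a=np.deg2rad(-19.2); X=np.array([np.cos(a),np.sin(a)]);Y=np.array([-np.sin(a),np.cos(a)]); C=np.array([.5128,-.0757])
    for u,v in ((.07,.15),(.07,-.15),(-.07,-.15),(-.07,.15)): print(proj(d,np.r_[C+u*X+v*Y,.034]).round(1),end=" ")
    print()
```

```text
top [408.8943662  284.04225352] [  8   8  13  13 142] [ 0.48227006 -0.16944181  0.096     ]
black 395 418 274 298
[286.  209.5] [439.9 260.4] [418.2 333.7] [260.9 280.5] 
scene [377.92079208 279.64356436] [  9   4  15   8 101] [ 0.48090564 -0.17121106  0.096     ]
[317.  248.2] [427.3 312.6] [362.4 342.3] [256.6 267.4]
```

Emit:
send_rows(
  steps=[1,0.35,-0.1,2,0,1,0.35,-0.1,2,0,1,0,0,2,0,1,0,0,0,0,1,0,0,0,0],
)

```text
clock: 2.45
position: [0.4826, -0.1709, 0.1321]
ee_rot: [0.0, 0.987, 0.161, 0.0]
contact_force: [-0.4, 0.7, 0.0]
width: 0.0851
gripper_force: 0.0
```

```bash
cat >> h.py <<'E'
def wristT(d,s):
    from scipy.spatial.transform import Rotation as R
    q=s["ee_rot"]; M=np.eye(4); M[:3,:3]=R.from_quat(q[[1,2,3,0]]).as_matrix(); M[:3,3]=s["position"]
    return M@d["mount"]
E
python3 - <<'E'
from h import *
s=get_state(); d=get_image("wrist"); T=wristT(d,s); print(s["position"],s["contact_force"])
p0=proj(d,[.4825,-.170,.096],T); print(p0)
im=d["color"].astype(int); m=((im.min(2)>90)&(abs(im[...,0]-im[...,2])<35)).astype(np.uint8)
k,l,st,ce=cv2.connectedComponentsWithStats(m)
for i in range(1,k):
    if st[i,4]>150 and np.hypot(*(ce[i]-p0))<90: print(st[i],ce[i],at(d,ce[i],.096,T))
cv2.imwrite("pics/w2.png",d["color"][...,::-1])
E
```

```text
[ 0.48263716 -0.17093285  0.1320796 ] [-0.35208963  0.71622385  0.04785623]
[317.60283556 275.97918215]
[296 217  28  15 167] [307.16167665 223.82035928] [ 0.50996142 -0.1548826   0.096     ]
[ 298  254   41   39 1231] [318.10722989 273.12672624] [ 0.48426669 -0.16971868  0.096     ]
```

View pics/w2.png

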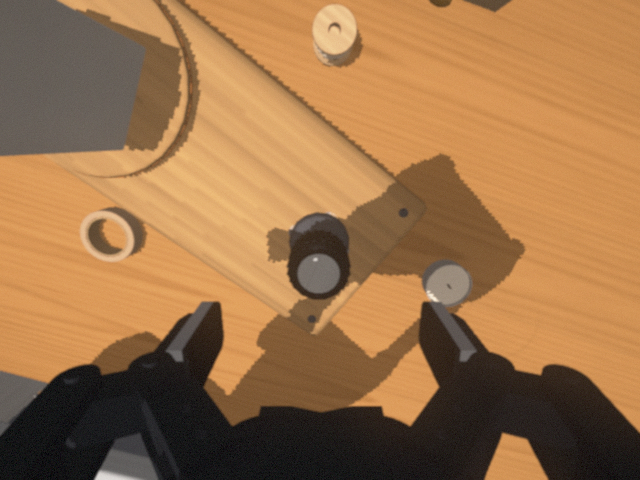

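Knob top is at (318,273) and centred between the fingers. Correcting 1 mm, descending, then closing.

Emit:
send_rows(
  steps=[1,0.12,-0.07,1.5,0,1,0,0,1.5,0,1,0,0,1.5,0,1,0,0,1.5,0,1,0,0,1.2,0,1,0,0,0,0],
)

```text
clock: 3.1
position: [0.4828, -0.1693, 0.0588]
ee_rot: [-0.0, 0.987, 0.161, -0.001]
contact_force: [0.4, 1.1, 0.3]
width: 0.0858
gripper_force: 0.0
```

Emit:
send_rows(
  steps=[-1,0,0,0,0,-1,0,0,0,0,-1,0,0,0,0,-1,0,0,0,0,-1,0,0,0,0,-1,0,0,0,0,-1,0,0,0,0,-1,0,0,0,0],
)

```text
clock: 3.9
position: [0.4835, -0.1693, 0.0594]
ee_rot: [0.0, 0.987, 0.161, 0.0]
contact_force: [0.6, 1.5, 1.5]
width: 0.0353
gripper_force: 32.1
```

Emit:
send_rows(
  steps=[-1,0,0,0.1,0,-1,0,0,0.1,0,-1,0,0,0,0],
)

```text
clock: 4.2
position: [0.4834, -0.1693, 0.0571]
ee_rot: [-0.0, 0.987, 0.161, 0.0]
contact_force: [1.5, 3.0, -0.2]
width: 0.0355
gripper_force: 32.1
```

Emit:
send_rows(
  steps=[-1,0,0,0.08,0,-1,0,0,0,0],
)

```text
clock: 4.4
position: [0.4834, -0.1693, 0.0564]
ee_rot: [-0.0, 0.987, 0.161, 0.0]
contact_force: [2.1, 2.3, -0.5]
width: 0.0349
gripper_force: 32.1
```

Emit:
send_rows(
  steps=[-1,0,0,0.06,0,-1,0,0,0,0],
)

```text
clock: 4.6
position: [0.4834, -0.1694, 0.0559]
ee_rot: [0.0, 0.987, 0.161, 0.0]
contact_force: [3.8, 2.4, -0.2]
width: 0.0355
gripper_force: 32.1
```

Emit:
send_rows(
  steps=[-1,0,0,0.06,0,-1,0,0,0,0],
)

```text
clock: 4.8
position: [0.4834, -0.1694, 0.0553]
ee_rot: [0.0, 0.987, 0.161, 0.0]
contact_force: [2.0, 2.9, 0.8]
width: 0.035
gripper_force: 32.1
```

Emit:
send_rows(
  steps=[-1,0,0,0.06,0,-1,0,0,0,0],
)

```text
clock: 5.0
position: [0.4834, -0.1694, 0.0547]
ee_rot: [0.0, 0.987, 0.161, 0.0]
contact_force: [3.5, 2.7, 0.4]
width: 0.0353
gripper_force: 32.1
```

Emit:
send_rows(
  steps=[-1,0,0,0.05,0,-1,0,0,0,0],
)

```text
clock: 5.2
position: [0.4834, -0.1694, 0.0542]
ee_rot: [0.0, 0.987, 0.161, 0.0]
contact_force: [3.0, 3.0, 0.3]
width: 0.0353
gripper_force: 32.1
```

Emit:
send_rows(
  steps=[-1,0,0,0.05,0,-1,0,0,0,0],
)

```text
clock: 5.4
position: [0.4834, -0.1694, 0.0537]
ee_rot: [0.0, 0.987, 0.161, 0.0]
contact_force: [2.6, 3.7, 0.2]
width: 0.0353
gripper_force: 32.1
```

Emit:
send_rows(
  steps=[-1,0,0,0.05,0,-1,0,0,0,0],
)

```text
clock: 5.6
position: [0.4833, -0.1694, 0.0532]
ee_rot: [0.0, 0.987, 0.161, 0.0]
contact_force: [2.9, 3.1, 0.8]
width: 0.0351
gripper_force: 32.1
```

Emit:
send_rows(
  steps=[-1,0,0,0.05,0,-1,0,0,0,0],
)

```text
clock: 5.8
position: [0.4833, -0.1694, 0.0527]
ee_rot: [0.0, 0.987, 0.161, 0.0]
contact_force: [3.7, 4.5, 0.6]
width: 0.0352
gripper_force: 32.1
```

Emit:
send_rows(
  steps=[-1,0,0,0.04,0,-1,0,0,0,0],
)

```text
clock: 6.0
position: [0.4833, -0.1694, 0.0523]
ee_rot: [0.0, 0.987, 0.161, 0.0]
contact_force: [2.8, 3.8, 1.0]
width: 0.0349
gripper_force: 32.1
```

Emit:
send_rows(
  steps=[-1,0,0,0.04,0,-1,0,0,0,0],
)

```text
clock: 6.2
position: [0.4833, -0.1694, 0.052]
ee_rot: [0.0, 0.987, 0.161, 0.0]
contact_force: [3.9, 3.3, 0.5]
width: 0.0349
gripper_force: 32.2
```

Emit:
send_rows(
  steps=[-1,0,0,0.04,0,-1,0,0,0,0],
)

```text
clock: 6.4
position: [0.4834, -0.1694, 0.0519]
ee_rot: [0.0, 0.987, 0.161, 0.0]
contact_force: [2.7, 4.5, 5.0]
width: 0.035
gripper_force: 32.5
```

Teeth contact is felt at about 7.5 mm down, at 5 N. Now turning counter-clockwise under this light press.

Emit:
send_rows(
  steps=[-1,0,0,0,-4,-1,0,0,0,-4,-1,0,0,0,0],
)

```text
clock: 6.7
position: [0.4834, -0.1694, 0.0519]
ee_rot: [0.0, 0.973, 0.23, 0.0]
contact_force: [2.5, 4.8, 4.4]
width: 0.035
gripper_force: 32.4
```

Emit:
send_rows(
  steps=[-1,0,0,0,-4,-1,0,0,0,0],
)

```text
clock: 6.9
position: [0.4834, -0.1694, 0.0519]
ee_rot: [0.0, 0.965, 0.264, 0.0]
contact_force: [2.2, 2.8, 3.6]
width: 0.0353
gripper_force: 32.4
```

Emit:
send_rows(
  steps=[-1,0,0,0,-4,-1,0,0,0,0],
)

```text
clock: 7.1
position: [0.4834, -0.1694, 0.0519]
ee_rot: [0.0, 0.955, 0.298, 0.0]
contact_force: [1.6, 4.6, 4.7]
width: 0.035
gripper_force: 32.4
```

Emit:
send_rows(
  steps=[-1,0,0,0,-4,-1,0,0,0,0],
)

```text
clock: 7.3
position: [0.4834, -0.1694, 0.0518]
ee_rot: [0.0, 0.944, 0.331, 0.0]
contact_force: [3.0, 4.7, 4.5]
width: 0.0351
gripper_force: 32.4
```

Emit:
send_rows(
  steps=[-1,0,0,0,-4,-1,0,0,0,0],
)

```text
clock: 7.5
position: [0.4834, -0.1694, 0.0515]
ee_rot: [0.0, 0.932, 0.363, 0.0]
contact_force: [3.9, 3.8, 1.2]
width: 0.035
gripper_force: 32.1
```

Force fell from 4.5 to 1.2 N at 24°, so the gap is found. Turning a little further, then easing down.

Emit:
send_rows(
  steps=[-1,0,0,0,-4,-1,0,0,0.04,0,-1,0,0,0,0],
)

```text
clock: 7.8
position: [0.4834, -0.1694, 0.051]
ee_rot: [0.0, 0.919, 0.395, 0.0]
contact_force: [3.5, 3.7, 0.4]
width: 0.035
gripper_force: 32.1
```

Emit:
send_rows(
  steps=[-1,0,0,0.05,0,-1,0,0,0,0],
)

```text
clock: 8.0
position: [0.4834, -0.1694, 0.0505]
ee_rot: [0.0, 0.919, 0.395, 0.0]
contact_force: [2.9, 3.9, -0.0]
width: 0.0353
gripper_force: 32.1
```

Emit:
send_rows(
  steps=[-1,0,0,0.05,0,-1,0,0,0,0],
)

```text
clock: 8.2
position: [0.4834, -0.1694, 0.05]
ee_rot: [0.0, 0.919, 0.395, 0.0]
contact_force: [3.7, 4.1, 0.1]
width: 0.0353
gripper_force: 32.1
```

Emit:
send_rows(
  steps=[-1,0,0,0.06,0,-1,0,0,0.06,0,-1,0,0,0,0],
)

```text
clock: 8.5
position: [0.4834, -0.1694, 0.0487]
ee_rot: [0.0, 0.919, 0.395, 0.0]
contact_force: [3.5, 3.4, 0.3]
width: 0.0353
gripper_force: 32.1
```

Emit:
send_rows(
  steps=[-1,0,0,0.05,0,-1,0,0,0.05,0,-1,0,0,0,0],
)

```text
clock: 8.8
position: [0.4834, -0.1694, 0.0483]
ee_rot: [0.0, 0.919, 0.395, 0.0]
contact_force: [3.0, 4.4, 4.8]
width: 0.035
gripper_force: 32.6
```

Emit:
send_rows(
  steps=[-1,0,0,0.05,0,-1,0,0,0,0],
)

```text
clock: 9.0
position: [0.4834, -0.1694, 0.0482]
ee_rot: [0.0, 0.919, 0.395, 0.0]
contact_force: [2.0, 4.8, 7.7]
width: 0.0354
gripper_force: 32.8
```

Emit:
send_rows(
  steps=[-1,0,0,0.04,0,-1,0,0,0,0],
)

```text
clock: 9.2
position: [0.4835, -0.1694, 0.0482]
ee_rot: [0.0, 0.919, 0.395, 0.0]
contact_force: [1.2, 5.0, 10.6]
width: 0.0354
gripper_force: 33.1
```

Emit:
send_rows(
  steps=[-1,0,0,-0.05,-2,-1,0,0,0,-3,-1,0,0,0,0],
)

```text
clock: 9.5
position: [0.4834, -0.1694, 0.0482]
ee_rot: [0.0, 0.9, 0.435, 0.0]
contact_force: [1.9, 4.8, 7.2]
width: 0.0356
gripper_force: 32.5
```

Emit:
send_rows(
  steps=[-1,0,0,0,-3,-1,0,0,0,-3,-1,0,0,0,-3,-1,0,0,0,-3,-1,0,0,0,0],
)

```text
clock: 10.0
position: [0.4834, -0.1694, 0.0482]
ee_rot: [0.0, 0.85, 0.527, 0.0]
contact_force: [2.4, 4.8, 6.9]
width: 0.0353
gripper_force: 32.7
```

Run:
```python
from h import *
a=get_image("top"); s=get_image("scene"); print(get_state()["moment"])
A=cv2.resize(a["color"][210:300,265:355],None,fx=5,fy=5,interpolation=cv2.INTER_CUBIC)
S=cv2.resize(s["color"][180:330,250:425],None,fx=3,fy=3,interpolation=cv2.INTER_CUBIC)
out=np.zeros((450,450+260,3),np.uint8); S=cv2.resize(s["color"][180:360,276:380],None,fx=2.5,fy=2.5,interpolation=cv2.INTER_CUBIC)
out[:,:450]=A; out[:S.shape[0],450:450+S.shape[1]]=S
cv2.imwrite("pics/m1.png",out[...,::-1])
```

```text
[ 0.76497285 -0.44307366 -0.02930266]
```

View pics/m1.png

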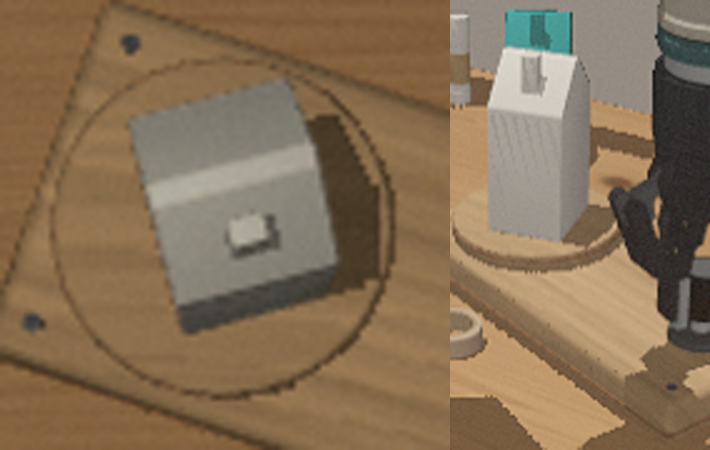

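The house has begun turning counter-clockwise; the ridge now runs (150,192)→(312,155) in the crop. I'll compute the remaining angle.

```bash
cat >> h.py <<'E'
def roof(color,d):
    """min-area rect of the brightest white roof strip near the house -> world yaw of ridge at z=.181"""
    c=color[210:300,265:355]; big=cv2.resize(c,None,fx=5,fy=5,interpolation=cv2.INTER_CUBIC).astype(int)
    gr=(big.max(2)-big.min(2)<32)&(big.min(2)>75)
    k,l,st,ce=cv2.connectedComponentsWithStats(gr.astype(np.uint8)); i=1+st[1:,4].argmax()
    cnt=max(cv2.findContours((l==i).astype(np.uint8),cv2.RETR_EXTERNAL,cv2.CHAIN_APPROX_NONE)[0],key=cv2.contourArea)
    strip=(l==i)&(big.mean(2)>np.percentile(big.mean(2)[l==i],88))
    k,l2,st,ce=cv2.connectedComponentsWithStats(strip.astype(np.uint8))
    # most elongated large component = ridge
    best=max(range(1,k),key=lambda j:st[j,4]*(max(st[j,2],st[j,3])>60))
    pts=np.argwhere(l2==best)[:,::-1].astype(np.float32)
    vx,vy,x,y=cv2.fitLine(pts,cv2.DIST_HUBER,0,.01,.01).ravel()
    f=lambda t:at(d,(np.array([x+t*vx,y+t*vy])+.5)/5-.5+[265,210],.181)
    e=f(60)-f(-60); return np.degrees(np.arctan2(e[1],e[0]))%180, st[best]
E
python3 - <<'E'
from h import *
a=get_image("top"); print(roof(a["color"],a)); im=cv2.imread("pics/top0.png")[...,::-1]; print(roof(im,a))
# case yaw: edges in start picture, by Canny+fit of long edges
for z,p,q in ((.034,(289,212),(437,262)),(.034,(264,280),(415,330))):
    e=at(a,p,z)-at(a,q,z); print("case y dir",np.degrees(np.arctan2(e[1],e[0])))
# screws (crop topc px): rows of 4
s=[(144,75),(699,259),(630,488),(66,298)]
w=[at(a,(np.array(p)+.5)/4-.5+[255,200],.034) for p in s]
for i,j in ((0,1),(3,2)): e=w[i]-w[j]; print("y",np.degrees(np.arctan2(e[1],e[0])))
for i,j in ((0,3),(1,2)): e=w[i]-w[j]; print("x",np.degrees(np.arctan2(e[1],e[0])))
# disc centre -> knob line
t=at(a,(np.array([218,222])+.5)/4-.5+[255,200],.047)-np.array([.4830,-.1695,.047]); print("tt-knob",np.degrees(np.arctan2(t[1],t[0])),np.linalg.norm(t))
E
```

```text
(np.float64(104.22772414123556), array([ 149,  148,  164,   60, 3314], dtype=int32))
(np.float64(86.44629786896465), array([ 147,  165,  166,   29, 3237], dtype=int32))
case y dir 70.43208717797341
case y dir 71.15879492153951
y 70.79083217894203
y 70.82420303633707
x -19.159040845305533
x -19.252573675563646
tt-knob 71.4069115059436 0.17935428018457103
```

The case yaw is -19.2°, so the front must point at 160.8°. It now points at about 104°, which leaves about 28° of knob.

Emit:
send_rows(
  steps=[-1,0,0,0,-3,-1,0,0,0,-3,-1,0,0,0,-3,-1,0,0,0,-3,-1,0,0,0,-3,-1,0,0,0,-3,-1,0,0,0,-3,-1,0,0,0,-2,-1,0,0,0,0,-1,0,0,0,0],
)

```text
clock: 11.15
position: [0.4835, -0.1693, 0.0483]
ee_rot: [0.0, 0.728, 0.685, 0.0]
contact_force: [1.6, 4.7, 6.0]
width: 0.035
gripper_force: 32.6
```

Run:
```python
from h import *
a=get_image("top"); s=get_image("scene"); print(roof(a["color"],a))
A=cv2.resize(a["color"][210:300,265:355],None,fx=5,fy=5,interpolation=cv2.INTER_CUBIC)
out=np.zeros((450,450+260,3),np.uint8); S=cv2.resize(s["color"][180:360,276:380],None,fx=2.5,fy=2.5,interpolation=cv2.INTER_CUBIC)
out[:,:450]=A; out[:S.shape[0],450:450+S.shape[1]]=S
cv2.imwrite("pics/m2.png",out[...,::-1])
```

```text
(np.float64(150.11185904982693), array([ 181,   92,   97,  151, 3517], dtype=int32))
```

View pics/m2.png

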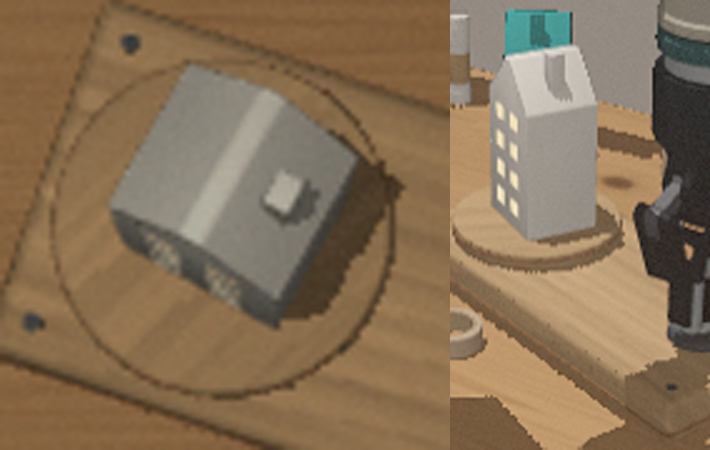

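The windowed front is now visible and coming round. About 10.7° is left, which is 5.3° of knob.

Emit:
send_rows(
  steps=[-1,0,0,0,-2,-1,0,0,0,-2,-1,0,0,0,-0.5,-1,0,0,0,0,-1,0,0,0,0],
)

```text
clock: 11.75
position: [0.4835, -0.1693, 0.0482]
ee_rot: [0.0, 0.701, 0.713, 0.0]
contact_force: [1.0, 5.1, 7.4]
width: 0.0357
gripper_force: 32.6
```

Run:
```python
from h import *
a=get_image("top"); s=get_image("scene"); print(roof(a["color"],a))
big=cv2.resize(a["color"][205:300,260:355],None,fx=6,fy=6,interpolation=cv2.INTER_CUBIC)
cv2.imwrite("pics/m3.png",big[...,::-1]); cv2.imwrite("pics/m3s.png",s["color"][...,::-1])
```

```text
(np.float64(158.38943111203136), array([ 190,   87,   81,  157, 3509], dtype=int32))
```

View pics/m3.png

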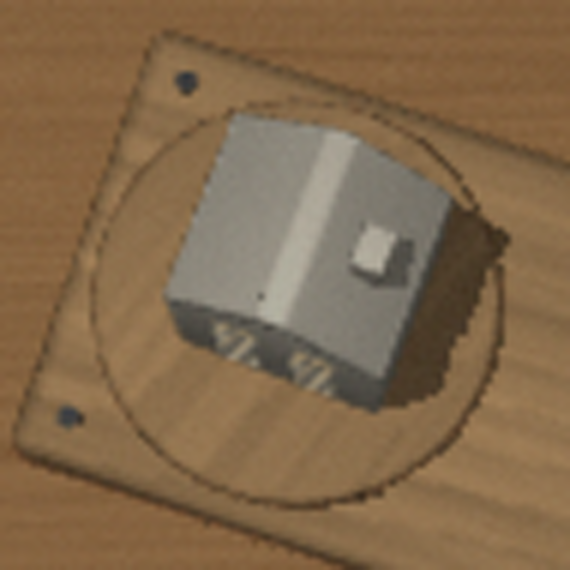

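Run:
```python
from h import *
a=get_image("top")
P=lambda p,z:at(a,(np.array(p)+.5)/6-.5+[260,205],z)
for n,p,q,z in (("eaveL",(237,115),(168,297),.15),("eaveR",(452,203),(380,380),.15),("frontbase",(375,412),(190,343),.047),("eave front corners",(380,380),(168,297),.15),("eave back",(452,203),(237,115),.15)):
    e=P(q,z)-P(p,z); print(n,np.degrees(np.arctan2(e[1],e[0])),np.linalg.norm(e))
for p,q in (((160,35),(15,450)),): 
    e=P(q,.034)-P(p,.034); print("case end",np.degrees(np.arctan2(e[1],e[0])))
```

```text
eaveL 159.2026321532287 0.05316677212888705
eaveR 157.17664026774946 0.05195675792246584
frontbase 68.89391328667347 0.05962166667239882
eave front corners 67.93148791397554 0.061245896434712364
eave back 66.84086399914636 0.06312126271791285
case end 160.97910909410024
```

All edges agree at about 158.3°, against 160.8° wanted. One more 1.2° of knob.

Emit:
send_rows(
  steps=[-1,0,0,0,-0.6,-1,0,0,0,-0.6,-1,0,0,0,0,-1,0,0,0,0],
)

```text
clock: 12.3
position: [0.4835, -0.1693, 0.0482]
ee_rot: [0.0, 0.693, 0.721, 0.0]
contact_force: [1.0, 5.2, 6.9]
width: 0.0355
gripper_force: 32.6
```

Run:
```python
from h import *
for _ in range(2): a=get_image("top"); print(roof(a["color"],a))
```

```text
(np.float64(160.55874688718677), array([ 193,   85,   73,  160, 3527], dtype=int32))
(np.float64(160.638554242114), array([ 192,   84,   74,  161, 3516], dtype=int32))
```

Aligned at 160.6°. Releasing, then rising straight up.

Emit:
send_rows(
  steps=[0.6,0,0,0,0,0.6,0,0,0,0,0.6,0,0,0,0,0.6,0,0,0,0,0.6,0,0,0,0,0.6,0,0,0,0],
)

```text
clock: 13.0
position: [0.483, -0.1695, 0.0474]
ee_rot: [-0.0, 0.693, 0.721, -0.0]
contact_force: [0.8, -0.2, 1.4]
width: 0.0678
gripper_force: 0.0
```

Emit:
send_rows(
  steps=[0.6,0,0,-1,0,0.6,0,0,-2,0,0.6,0,0,-3,0,0.6,0,0,-3,0,0.6,0,0,-3,0,0.6,0,0,-3,0,0.6,0,0,0,0,0.6,0,0,0,0],
)

```text
clock: 13.8
position: [0.4833, -0.1695, 0.1985]
ee_rot: [0.001, 0.693, 0.721, 0.0]
contact_force: [-0.3, 0.2, -0.9]
width: 0.0681
gripper_force: 0.0
```

Run:
```python
from h import *
st=get_state(); print(st["contact_force"],st["width"])
a=get_image("top"); s=get_image("scene"); print(roof(a["color"],a))
for z in (.084,.096): print(z,proj(s,[.4830,-.170,z]),proj(s,[.4815,-.1708,z]))
im=s["color"].astype(int); x0,y0,x1,y1=362,272,394,300
c=im[y0:y1,x0:x1]; m=((c.min(2)>95)&(abs(c[...,0]-c[...,2])<40)).astype(np.uint8)
k,l,q,ce=cv2.connectedComponentsWithStats(m); print([(q[i],ce[i]+[x0,y0]) for i in range(1,k)])
S=cv2.resize(s["color"][180:380,240:470],None,fx=3,fy=3,interpolation=cv2.INTER_CUBIC)
cv2.imwrite("pics/f.png",S[...,::-1])
```

```text
[-0.25445521  0.22399674 -0.88151453] 0.06805972814852362
(np.float64(160.57972967397973), array([ 192,   85,   74,  160, 3508], dtype=int32))
0.084 [377.48314637 285.5565722 ] [377.47118263 286.07959863]
0.096 [377.88388236 278.90730642] [377.87273349 279.42266817]
[(array([26,  6,  6, 14, 67], dtype=int32), array([390.68656716, 284.68656716])), (array([  8,  11,  16,   8, 103], dtype=int32), array([377.41747573, 286.40776699]))]
```

View pics/f.png

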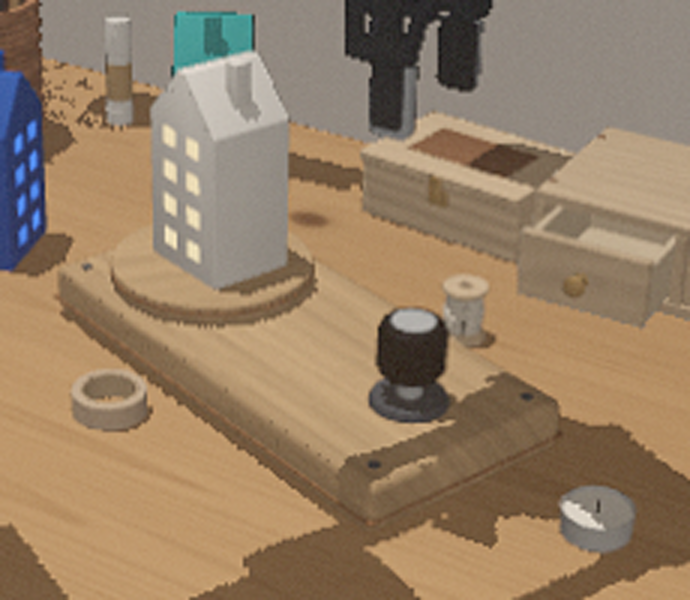

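The knob top at row 286.4 matches the 84 mm in-gear height (predicted 285.6–286.1; 96 mm would be about 279). The windowed front faces the front of the unit, and the spool, tape roll and tealight are unmoved. Handing in.

```bash
python3 -c "
from rig import *
print(sign_off())"
```

```text
the job is handed in; nothing more can be done
None
```

The job is handed in: the knob is fully home and in gear, and the windowed front of the house faces the front of the unit to within about 1° as measured in the top camera. I pressed to about 5 N before the teeth meshed and 11 N against the stop. The house and turntable were turned by the knob only, and the spool, tape roll and tealight were left alone.

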